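Undo the swing-bolt clamp of the game-tile case

TASK

Undo the clamp of the tile case: loosen its brass wing nut (anticlockwise seen from above) until it clears the yellow lips of the slotted lug, but leave it on the thread, then swing the hinged eyebolt out of the slot and on, down until it presses firmly on its red bumper pad, and leave it lying there. Never force the bolt or nut against the lug or ram it into the bumper, and do not disturb the two tiles lying on the lid or the blue mug.

Things in the scene. Friction and masses are not known exactly. Their poses are not given: they have to be found in the camera images.
- case: Grey game-tile case with black lid, fixed to the table: 186 mm (x) by 246 mm (y), lid top 108 mm above its underside. Origin: centre of the underside; z up; its x axis points outwards through the face that carries the clamp. A 20 mm high black handle (along y, 90 mm long) stands on the lid 132 mm inwards of the bolt.
- eyebolt: Hinged steel eyebolt, 10 mm thick, 118 mm long from hinge pin to tip; it carries the wing nut. Origin on the hinge pin (50 mm above the case's underside, 112 mm outwards of its centre); z along the bolt to its tip, y along the hinge. The hinge is stiff (0.15 N m): the bolt stays where it is left, about 1.5 N at the tip moves it. A tight nut leaves it 2.5 mm of play in the lug.
- swing (a joint): angle of the eyebolt, rad: 0 upright in the slot, growing as it swings outwards and down (the bolt then leans to the case's +x). It meets the bumper somewhere between 0.87 and 1.34.
- turn (a joint): angle of the wing nut on the bolt, rad: 0 fully down, growing anticlockwise seen from the tip; the nut rises 1.6 mm per rad (about 10 mm per turn) and takes 0.12 N m to turn. It starts anywhere between 0 and 2.0. The nut passes over the lips from about 3.6; above 5.6 it runs off the thread.
- nut_mid (a point): Centre of the wing nut's wings, on the bolt axis. The wings are one flat brass blade 48 mm long (x axis of this point), 12 mm thick (y), 18 mm high (z); below it a round collar 22 mm across and 8 mm high. The bolt stands out 32 mm above the blade's top when turn is 0 (1.6 mm less per rad).
- bolt_tip (a point): centre of the eyebolt's free end, 118 mm from the hinge pin
- lug: Steel lug with a 12 mm wide slot open outwards, fixed to the case. Origin: on the upright bolt's axis at the lug plate's top, 58 mm above the pin; x outwards. At the outer end of each prong (14 to 17 mm out) a yellow lip 5.5 mm high blocks the nut's collar until the nut is raised.
- rest: Bumper that stops the bolt: a dark tube 20 mm across, 42 mm outwards of the hinge pin, with a red pad 14 mm across on a post. Origin under the tube, on its axis. The post is screwed in or out: the pad's top stands 53 to 73 mm above the origin, not reported. The pad yields 1 mm per 7 N, at most 6 mm; 4 N at the bolt's tip presses it enough, over 30 N on the pad is ramming.
- tile_a: loose cream tile on the lid, 22 x 30 x 18 mm, origin at the centre of its underside
- tile_b: second loose cream tile on the lid, same size, origin at the centre of its underside
- mug: loose blue mug, 76 mm across, 90 mm high, origin at the centre of its underside

How it is judged:
By the outcome, as a careful person would: the job done as asked, in the order asked, and still so for the second after the job is handed in, with the robot touching nothing.
It also fails if it takes over 72 s, if anything falls off the work surface, if the arm or the gripper's body presses on something with over 40 N, if the wrist force passes 120 N, or if a joint passes its speed limit or range.

ROBOT

A 7-joint arm with a two-finger parallel gripper is mounted at the origin on the work surface. World frame = base frame: x ahead of the robot, y to its left, z up, the work surface at z = 0. Lengths are in mm, angles in rad, forces in N, time in s.
With the tool pointing down it reaches from about 400 to 875 mm from the base axis. Payload 4.4 kg.
Tool frame: the origin (TCP) lies at the very end of the fingers, on their centre line; the grasp point (between the pads) lies ctrl.grasp_offset behind it (ctrl.grasp_offset is the distance from the TCP to the grasp point, in mm); z points along the fingers, y is the line along which they close (so a half turn about z gives the same grasp; the last joint's range is limited). The gripper opens to 85 mm and grips with 20 to 120 N. Pads are 22 mm wide; open, the fingers measure 114 mm over their backs; the gripper's body (76 mm by 85 mm) begins 54 mm behind the grasp point. The pads swing forward as they close: fully open they stand 13 mm farther back than shut.
Start: joints at [1.079, 0.628, 0.038, 1.517, -0.027, 0.996, -0.02], TCP at [268.51, -591.963, 231.313] pointing down, gripper open.
Joint ranges: [-3.06, 3.06], [-0.37, 2.12], [-1.25, 1.32], [0.18, 2.47], [-1.1, 4.24], [0.23, 1.98], [-2.94, 2.94]. Speed limits (rad/s): [2.57, 2.57, 3.14, 3.14, 3.14, 3.14, 3.14].

INTERFACE

Orientations are given as a 3x3 rotation matrix whose columns are the frame's x, y, z axes.
In Python, from plant import ctrl gives the robot as it stands. The module is installed in compiled form; this text tells all that it offers.
- The arm moves only by the shell command python3 -m pendant 'ROWS' [OPENING] [FORCE]. ROWS is JSON, a list that holds one entry, the list of rows, each a list of 4 numbers: the shift along the tool's x, y, z in m, then the turn about the tool's z in degrees. A call has 1 to 10 rows; each row shifts and turns the commanded pose from where the row before left it, along the tool's axes as they then stand; what a row does not reach is not made up. A row lasts 1/10 s, in which the tool goes at most 50 mm and 8.59 degrees, less where a joint would pass 70% of its speed; a pose out of reach is approached as far as the arm can. A call with a gripper value outside its range is refused whole. OPENING is the finger opening in m, from 0 to 0.0854, set as the call begins (- or left out, the last holds). The fingers move at their own pace and stop on an object; FORCE is the grip in N (left out, the last holds). Time passes only in rows, so rows that do not move let the fingers close. It gives the time, the measured TCP pose, the force, the opening and the grip force at its end, in the units of the state.
- ctrl.sense(): the state, without advancing time (a new reading comes with each control period).
- ctrl.grab_frame(name): name is "side" or "top"; returns a dict with "image" (400x640x3 uint8, red, green, blue), "depth" (400x640 float32, mm along the optical axis (not along the pixel's ray), 0 where there is no reading), "fovy" (degrees; the focal length in pixels is half the picture's height over the tangent of half this angle, whatever the lens; pixels are square), "cx", "cy" (the principal point, pixels), "xyz" and "rotation" of the camera in the world. Camera axes: x right, y down, z forward; pixel columns grow to the right and rows downward; lengths in mm; the calibration is good to about 2 mm. A picture is of the moment at which its call begins.
- ctrl.close_job(): hands the job in; it is judged then, once.
The state is a dict: "clock": time; "q": joint angles; "joint_vel": joint speeds; "tau": joint torques, N m; "ee_pos": TCP position; "orientation": TCP orientation; "wrist_force": force on the tool from outside, world axes, zero at the start; "wrist_torque": the same for the moment, N m; "opening": finger opening in mm; "grasp_force": force on a finger pad.
Only numpy, scipy, OpenCV 4.12 (cv2) and the standard library are available. Lean on these libraries where they do the work, as an engineer would, in place of code of your own. Each camera call takes 0.05 s, during which the arm holds its last target. There are 200 camera calls.

## Working session

There is one attempt and no reset: what is moved stays moved. The work goes in short steps, Python scripts to look and compute and a shell command to move; the robot and the scene stay as the last step left them, time stands still between calls to the robot, and variables do not carry over. Pictures are saved under pics/ and viewed, at most 10 in all, crops included, and the job is handed in when it is done.

```bash
mkdir -p pics
cat > h.py <<'E'
import numpy as np, cv2
from plant import ctrl
def grab(n):
    f=ctrl.grab_frame(n); f['f']=200/np.tan(np.radians(f['fovy'])/2); f['R']=np.array(f['rotation']).reshape(3,3); f['t']=np.array(f['xyz']); return f
def cloud(f):
    d=f['depth']; v,u=np.mgrid[:d.shape[0],:d.shape[1]]
    P=np.stack([(u-f['cx'])/f['f']*d,(v-f['cy'])/f['f']*d,d],-1)@f['R'].T+f['t']; P[d==0]=np.nan; return P
def save(f,n): cv2.imwrite('pics/'+n+'.png',f['image'][:,:,::-1])
E
python3 - <<'E'
from h import *
for n in('side','top'):
    f=grab(n); save(f,n+'0'); np.savez(n+'0.npz',P=cloud(f),im=f['image'])
    print(n,f['t'],f['R'].round(3).tolist(),f['f'],f['cx'],f['cy'])
s=ctrl.sense(); print(s,ctrl.grasp_offset)
E
```

```text
side [ 253.68847905 -381.05520961  666.8998907 ] [[0.908, -0.271, 0.321], [-0.42, -0.608, 0.674], [0.012, -0.746, -0.666]] 404.7618684179922 321.5988674112248 201.01498818621454
top [394.59042028 158.92238317 806.2920618 ] [[-0.014, -0.984, 0.177], [-0.999, 0.02, 0.037], [-0.04, -0.176, -0.984]] 372.67948433212894 318.9981906142891 197.42204466636548
{'clock': 0.1, 'q': array([ 1.07916989,  0.62925576,  0.03843111,  1.51827111, -0.02699746,
        0.99632426, -0.02000736]), 'joint_vel': array([-0.0002118 , -0.00050818, -0.00036096, -0.00224909,  0.00098014,
        0.00064566,  0.00092085]), 'tau': array([ 2.82837522e-03, -5.64535654e+01,  1.23071060e+00, -1.93977910e+01,
        1.13332761e-02,  5.39698260e-03,  1.74518124e-05]), 'ee_pos': array([ 268.29613565, -591.41794197,  230.47843797]), 'orientation': array([[ 9.10695602e-01,  4.13077459e-01, -7.30207318e-04],
       [ 4.13078105e-01, -9.10694231e-01,  1.58046704e-03],
       [-1.21402831e-05, -1.74095704e-03, -9.99998484e-01]]), 'wrist_force': array([-0.44491225,  1.04051486, -0.76610596]), 'wrist_torque': array([ 0.00505681, -0.01591648, -0.03795411]), 'grasp_force': 0.0, 'opening': 85.21495651196362} 18.700000000000003
```

View pics/side0.png

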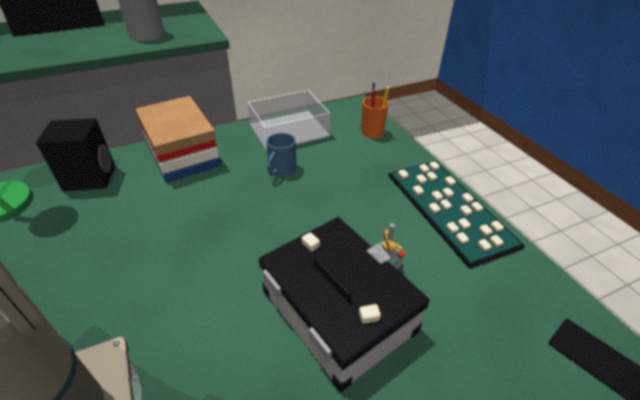

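View pics/top0.png

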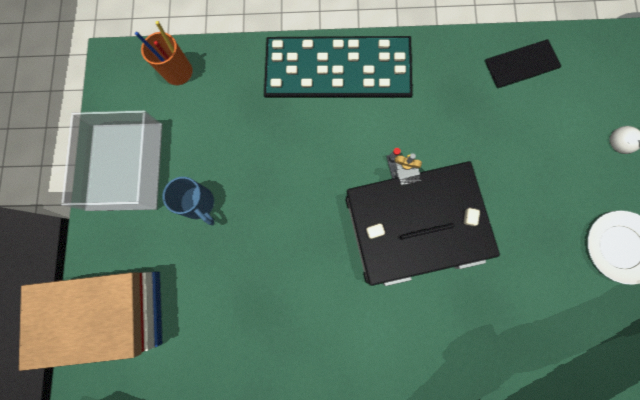

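The side view shows the case, with the brass nut at about (390,240), the red pad at (402,253) and tiles at (311,241) and (370,313). In the top view the nut is at (407,162), the pad at (396,152), and the mug at (185,198), well away.

```bash
cat >> h.py <<'E'
def masks(im):
    h=cv2.cvtColor(im,cv2.COLOR_RGB2HSV).astype(int); H,S,V=h[...,0],h[...,1],h[...,2]
    return dict(brass=(H>11)&(H<32)&(S>110)&(V>70), red=((H<6)|(H>174))&(S>150)&(V>80))
E
python3 - <<'E'
from h import *
for n,(u0,u1,v0,v1) in dict(side=(365,420,215,275),top=(380,432,140,190)).items():
    d=np.load(n+'0.npz'); im=d['im']; P=d['P']
    cv2.imwrite(f'pics/c_{n}.png',cv2.resize(im[v0:v1,u0:u1,::-1],None,fx=10,fy=10,interpolation=cv2.INTER_CUBIC))
    m=masks(im)
    for k in m:
        w=np.zeros_like(m[k]); w[v0:v1,u0:u1]=1; q=P[m[k]&w]; vv,uu=np.where(m[k]&w)
        print(n,k,len(q),uu.mean().round(1),vv.mean().round(1),np.nanmedian(q,0).round(1),np.nanmin(q,0).round(1),np.nanmax(q,0).round(1))
    # lid
    z=P[...,2]; print('tbl z',np.nanmedian(z[(np.abs(z)<15)]).round(1))
    lid=(np.abs(z-108)<6)&(im.max(-1)<60)&(P[...,0]>350)&(P[...,0]<900)&(np.abs(P[...,1])<400)
    nl,L,st,_=cv2.connectedComponentsWithStats(cv2.morphologyEx(lid.astype(np.uint8),cv2.MORPH_OPEN,np.ones((3,3)))); i=1+st[1:,4].argmax()
    q=P[L==i]; print('lidz',np.median(q[:,2])); print('rect',cv2.minAreaRect(q[:,:2].astype(np.float32)))
    b=(im.min(-1)>150)&(z>112)&(z<145)&(P[...,0]>350)&(P[...,0]<800)
    nl,L,st,_=cv2.connectedComponentsWithStats(b.astype(np.uint8))
    for i in range(1,nl):
        if st[i,4]>20: print('tile',P[L==i].mean(0).round(0))
E
```

```text
side brass 178 389.8 242.9 [574.8  10.5 132.7] [566.6  -6.4  -2. ] [670.9  99.9 153.6]
side red 23 401.1 253.9 [618.5  21.6  67.1] [597.1   1.6  63.6] [625.8  26.3 104.1]
tbl z 0.2
lidz 108.12077721734784
rect ((468.8819274902344, -7.895233154296875), (185.76156616210938, 244.85406494140625), 11.846043586730957)
tile [452.  80. 126.]
tile [474. -95. 126.]
top brass 188 407.3 162.1 [577.2  21.8 135.8] [568.7  -3.4 109.9] [597.7  41.8 169. ]
top red 38 396.5 151.0 [620.7  26.6  68. ] [614.3   9.4  -1.8] [648.7  32.2  71.3]
tbl z 1.6
lidz 109.37177010886171
rect ((470.64117431640625, -4.0298004150390625), (185.2618865966797, 245.19403076171875), 11.707527160644531)
tile [476. -92. 127.]
tile [453.  83. 127.]
```

```bash
python3 -c "
import cv2,numpy as np
a=cv2.imread('pics/c_side.png');b=cv2.imread('pics/c_top.png')
b=cv2.resize(b,(400,385));a=cv2.resize(a,(400,436));c=np.zeros((436,800,3),np.uint8);c[:,:400]=a;c[:385,400:]=b;cv2.imwrite('pics/c.png',c)"
```

```text
(no output)
```

View pics/c.png

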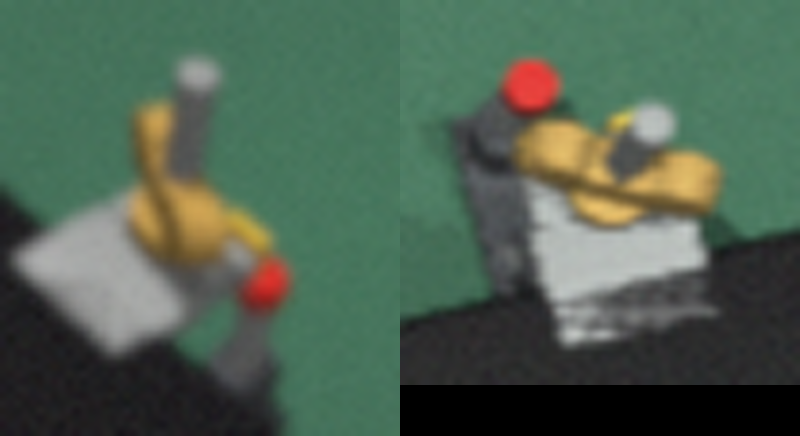

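The zoomed crops show the blade running from (525,150) to (718,182) in the top crop. The bolt tip is at (652,122) in the top crop and (197,72) in the side crop, and the red pad at (530,87) top and (267,283) side.

```bash
cat >> h.py <<'E'
def ray(f,u,v):
    d=f['R']@np.array([(u-f['cx'])/f['f'],(v-f['cy'])/f['f'],1]); return f['t'],d/np.linalg.norm(d)
def plane(f,u,v,z): o,d=ray(f,u,v); return o+d*(z-o[2])/d[2]
def tri(a,b):
    (o,d),(p,e)=a,b; s=np.linalg.lstsq(np.stack([d,-e],1),p-o,rcond=None)[0]; A=o+s[0]*d;B=p+s[1]*e; return (A+B)/2,np.linalg.norm(A-B)
YAW=np.radians(11.78); C=np.array([469.8,-6.0])
def case(p): c,s=np.cos(YAW),np.sin(YAW); q=np.asarray(p)[:2]-C; return np.r_[c*q[0]+s*q[1],-s*q[0]+c*q[1],p[2]].round(1)
E
python3 - <<'E'
from h import *
T=grab('top');S=grab('side')
ct=lambda u,v:(380+(u-400)/7.69-.5,140+v/7.7-.5); cs=lambda u,v:(365+u/7.27-.5,215+v/7.27-.5)
for k,a,b in(('tip',(652,122),(197,72)),('pad',(530,85),(267,283))):
    p,e=tri(ray(T,*ct(*a)),ray(S,*cs(*b))); print(k,p.round(1),e.round(1),case(p))
m=masks(T['image'])['brass']; m[:140]=0;m[190:]=0;m[:,:380]=0;m[:,432:]=0
vv,uu=np.where(m)
for z in(130,138):
    q=np.array([plane(T,u,v,z)[:2] for u,v in zip(uu,vv)],np.float32); print(z,cv2.minAreaRect(q))
A,B=[plane(T,*ct(*x),138) for x in((525,150),(718,182))]; print(A,B,(A+B)/2,np.degrees(np.arctan2(*(A-B)[1::-1])),case((A+B)/2))
# wing top points depth
for n in('top','side'):
    P=np.load(n+'0.npz')['P']; im=np.load(n+'0.npz')['im']; b=masks(im)['brass']; q=P[b]; c=np.array([case(p) for p in q]); c=c[(abs(c[:,0]-112)<26)&(abs(c[:,1])<26)]
    print(n,len(c),np.nanpercentile(c[:,2],[50,75,85,90,95]).round(1), c[c[:,1]>8].mean(0),c[c[:,1]<-8].mean(0))
E
```

```text
tip [580.2  17.9 168.7] 1.6 [113.    0.9 168.7]
pad [622.7  26.   63.1] 0.5 [1.562e+02 1.000e-01 6.310e+01]
130 ((580.554931640625, 18.273548126220703), (24.97516632080078, 45.65577697753906), 3.952873945236206)
138 ((578.3551025390625, 19.93730926513672), (24.679725646972656, 45.1157112121582), 3.9528520107269287)
[583.79693227  41.31757393 138.        ] [574.77193823  -3.93894296 138.        ] [579.28443525  18.68931548 138.        ] 78.72209823192262 [112.2   1.8 138. ]
top 187 [135.8 138.  138.6 139.3 140. ] [117.96111111  14.85277778 135.14305556] [104.9        -13.3952381  137.00952381]
side 171 [133.  136.1 137.2 137.7 138.2] [113.27        12.40666667 134.43666667] [106.50740741 -15.15432099 130.06419753]
```

Measurements agree: the blade is 67° from the case's x axis, so turn is about 1.17, and a blade top near 138 mm fits that. The nut axis is at about (580,17.7). I'm moving above it now.

```bash
python3 -m pendant '[[[0.0315,-0.0251,0,0],[0.0315,-0.0251,0,0],[0.0315,-0.0251,0,0],[0.0315,-0.0251,0,0],[0.0315,-0.0251,0,0],[0.0315,-0.0251,0,0],[0.0315,-0.0251,0,0],[0.0315,-0.0251,0,0],[0.0315,-0.0251,0,0],[0.0315,-0.0251,0,0]]]' 0.0854 30 && python3 -m pendant '[[[0.0315,-0.0251,0,0],[0.0315,-0.0251,0,0],[0.0315,-0.0251,0,0],[0.0315,-0.0251,0,0],[0.0315,-0.0251,0,0],[0.0315,-0.0251,0,0],[0.0315,-0.0251,0,0],[0,0,0,0],[0,0,0,0]]]' && python3 -m pendant '[[[0,0,0,-7.76],[0,0,0,-7.76],[0,0,0,-7.76],[0,0,0,-7.76],[0,0,0,-7.76],[0,0,0,-7.76],[0,0,0,-7.76],[0,0,0,0],[0,0,0,0]]]'
cat >> h.py <<'E'
def delta(x,y,z,ang=None):
    s=ctrl.sense(); R=s['orientation']; print('tool shift mm',(R.T@(np.array([x,y,z])-s['ee_pos'])).round(1),'pos',s['ee_pos'].round(1),'xang',np.degrees(np.arctan2(R[1,0],R[0,0])).round(1),'q7',s['q'][6].round(2),'F',s['wrist_force'].round(1),'T',s['wrist_torque'].round(2),'t',s['clock'])
E
python3 -c "
from h import *
delta(580,17.7,120)"
```

```text
clock: 1.2
ee_pos: [452.2, -231.8, 231.4]
orientation: [[0.911, 0.413, 0.0], [0.413, -0.911, -0.0], [0.0, 0.0, -1.0]]
wrist_force: [0.3, -1.2, -0.9]
opening: 85.5
grasp_force: 0.0
clock: 2.1
ee_pos: [579.9, 18.9, 230.9]
orientation: [[0.91, 0.415, -0.001], [0.415, -0.91, -0.0], [-0.001, -0.0, -1.0]]
wrist_force: [-0.3, -0.5, -0.6]
opening: 85.6
grasp_force: 0.0
clock: 3.0
ee_pos: [579.6, 16.2, 231.3]
orientation: [[0.201, 0.98, -0.0], [0.98, -0.201, -0.001], [-0.001, -0.0, -1.0]]
wrist_force: [-0.9, 0.0, -0.2]
opening: 85.3
grasp_force: 0.0
tool shift mm [1.600e+00 1.000e-01 1.113e+02] pos [579.6  16.2 231.3] xang 78.4 q7 -0.44 F [-0.9  0.  -0.2] T [ 0.01 -0.03  0.  ] t 3.0
```

```bash
python3 -m pendant '[[[0.0015,0,0.02,0],[0,0,0.02,0],[0,0,0.02,0],[0,0,0.02,0],[0,0,0.012,0],[0,0,0.01,0],[0,0,0.01,0],[0,0,0,0],[0,0,0,0]]]' 0.045 30
python3 - <<'E'
from h import *
delta(580,17.7,119)
T=grab('top');S=grab('side')
a=cv2.resize(S['image'][180:280,345:445],(400,400),interpolation=2);b=cv2.resize(T['image'][110:210,355:455],(400,400),interpolation=2)
cv2.imwrite('pics/d.png',np.hstack([a,b])[:,:,::-1])
E
```

```text
clock: 3.9
ee_pos: [580.5, 19.3, 119.6]
orientation: [[0.196, 0.981, 0.001], [0.981, -0.196, 0.0], [0.0, 0.0, -1.0]]
wrist_force: [0.3, -0.6, -0.5]
opening: 44.8
grasp_force: 0.0
tool shift mm [-1.7 -0.2  0.6] pos [580.5  19.3 119.6] xang 78.7 q7 -0.49 F [ 0.3 -0.6 -0.5] T [-0.03  0.03 -0.04] t 3.9
```

View pics/d.png

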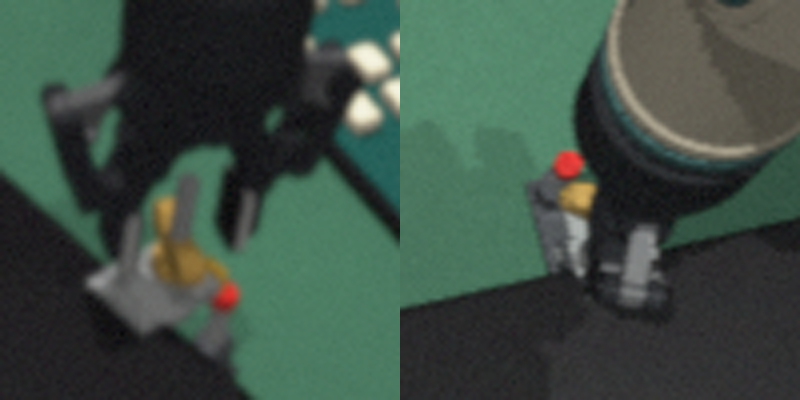

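The side crop shows the fingers straddling the blade, with finger tips at (130,240) and (240,240) and the bolt between them. I'm closing now.

```bash
python3 -m pendant '[[[0,0,0,0],[0,0,0,0],[0,0,0,0],[0,0,0,0],[0,0,0,0],[0,0,0,0],[0,0,0,0],[0,0,0,0]]]' 0.006 40; python3 -c "
from h import *
delta(580,17.7,119)"
```

```text
clock: 4.8
ee_pos: [580.7, 19.0, 120.1]
orientation: [[0.196, 0.981, 0.001], [0.981, -0.196, -0.0], [-0.0, 0.001, -1.0]]
wrist_force: [-0.4, -0.8, 6.0]
opening: 11.1
grasp_force: 41.2
tool shift mm [-1.5 -0.5  1.1] pos [580.7  19.  120.1] xang 78.7 q7 -0.49 F [-0.4 -0.8  6. ] T [-0.11  0.24 -0.17] t 4.8
```

```bash
python3 -m pendant '[[[0,0,-0.0002,-7],[0,0,-0.0002,-7],[0,0,-0.0002,-7],[0,0,-0.0002,-7],[0,0,0,0]]]'; python3 -c "
from h import *
delta(580,17.7,119)"
```

```text
clock: 5.3
ee_pos: [580.0, 19.0, 120.9]
orientation: [[-0.29, 0.957, -0.0], [0.957, 0.29, -0.0], [-0.0, -0.0, -1.0]]
wrist_force: [-2.3, 0.3, 7.4]
opening: 11.2
grasp_force: 40.7
tool shift mm [-1.2 -0.3  1.9] pos [580.   19.  120.9] xang 106.8 q7 -0.12 F [-2.3  0.3  7.4] T [-0.09  0.62  0.12] t 5.3
```

```bash
python3 -m pendant '[[[0,0,-0.0002,-8],[0,0,-0.0002,-8],[0,0,-0.0003,-8],[0,0,-0.0002,-8],[0,0,-0.0002,-8],[0,0,-0.0002,-8],[0,0,-0.0003,-8],[0,0,-0.0002,-8],[0,0,-0.0002,-8],[0,0,0,0]]]'; python3 -c "
from h import *
delta(580,17.7,119)"
```

```text
clock: 6.3
ee_pos: [579.5, 17.5, 122.8]
orientation: [[-1.0, 0.021, -0.002], [0.021, 1.0, -0.003], [0.002, -0.003, -1.0]]
wrist_force: [-4.2, -2.3, 9.5]
opening: 10.9
grasp_force: 41.2
tool shift mm [-0.5  0.2  3.8] pos [579.5  17.5 122.8] xang 178.8 q7 0.86 F [-4.2 -2.3  9.5] T [-0.76  0.94  0.11] t 6.3
```

```bash
python3 -m pendant '[[[0,0,-0.0004,-8],[0,0,-0.0004,-8],[0,0,-0.0003,-8],[0,0,-0.0003,-8],[0,0,-0.0002,-8],[0,0,-0.0002,-8],[0,0,-0.0003,-8],[0,0,0,0]]]'; python3 -c "
from h import *
delta(580,17.7,119)"
```

```text
clock: 7.1
ee_pos: [580.3, 16.0, 124.5]
orientation: [[-0.577, -0.817, -0.001], [-0.817, 0.577, -0.005], [0.004, -0.002, -1.0]]
wrist_force: [-0.8, -6.0, 7.2]
opening: 10.5
grasp_force: 40.4
tool shift mm [-1.3  1.2  5.5] pos [580.3  16.  124.5] xang -125.3 q7 1.68 F [-0.8 -6.   7.2] T [-1.26  0.47  0.07] t 7.1
```

```bash
python3 -m pendant '[[[0,0,-0.0003,-8],[0,0,-0.0003,-8],[0,0,-0.0002,-8],[0,0,-0.0002,-8],[0,0,-0.0002,-8],[0,0,0,0]]]'; python3 -c "
from h import *
delta(580,17.7,119)"; python3 -m pendant '[[[0,0,0,0],[0,0,0,0],[0,0,0,0],[0,0,0,0],[0,0,-0.01,0],[0,0,-0.02,0],[0,0,-0.02,0],[0,0,-0.02,0],[0,0,-0.02,0],[0,0,-0.005,0]]]' 0.05
python3 - <<'E'
from h import *
delta(580,17.7,119)
E
```

```text
clock: 7.7
ee_pos: [581.2, 15.7, 125.6]
orientation: [[0.082, -0.997, 0.001], [-0.997, -0.082, -0.005], [0.005, -0.0, -1.0]]
wrist_force: [0.2, -6.9, 6.1]
opening: 11.2
grasp_force: 41.3
tool shift mm [-2.1  1.   6.6] pos [581.2  15.7 125.6] xang -85.3 q7 2.29 F [ 0.2 -6.9  6.1] T [-1.3  -0.02  0.06] t 7.7
clock: 8.7
ee_pos: [581.3, 20.3, 223.2]
orientation: [[0.083, -0.997, 0.004], [-0.997, -0.083, 0.001], [-0.001, -0.004, -1.0]]
wrist_force: [-0.3, 0.1, 0.3]
opening: 50.3
grasp_force: 0.0
tool shift mm [  2.6   2.  104.2] pos [581.3  20.3 223.2] xang -85.3 q7 2.41 F [-0.3  0.1  0.3] T [0.03 0.03 0.01] t 8.7
```

```bash
python3 -m pendant '[[[0,0,0,8.3],[0,0,0,8.3],[0,0,0,8.3],[0,0,0,8.3],[0,0,0,8.3],[0,0,0,8.3],[0,0,0,8.3],[0,0,0,8.3],[0,0,0,8.3],[0,0,0,8.3]]]' 0 30; python3 -m pendant '[[[0.03,0,0,0],[0.03,0,0,0],[0.03,0,0,0],[0,0,0,0],[0,0,0,0]]]'
python3 - <<'E'
from h import *
p=C+80*np.array([np.cos(YAW),np.sin(YAW)]); delta(*p,150)
T=grab('top');S=grab('side')
np.savez('t1.npz',P=cloud(T),im=T['image']);np.savez('s1.npz',P=cloud(S),im=S['image'])
a=cv2.resize(S['image'][205:265,360:420],(400,400),interpolation=2);b=cv2.resize(T['image'][135:195,375:435],(400,400),interpolation=2)
cv2.imwrite('pics/e.png',np.hstack([a,b])[:,:,::-1])
for n,f in(('top','t1'),('side','s1')):
    P=np.load(f+'.npz')['P']; im=np.load(f+'.npz')['im']; b=masks(im)['brass']; q=P[b]; c=np.array([case(p) for p in q]); c=c[(abs(c[:,0]-112)<26)&(abs(c[:,1])<26)]
    print(n,len(c),np.nanpercentile(c[:,2],[50,75,85,90,95]).round(1), c[c[:,1]>8].mean(0),c[c[:,1]<-8].mean(0))
E
```

```text
clock: 9.7
ee_pos: [579.8, 19.4, 220.0]
orientation: [[-0.98, -0.198, -0.001], [-0.198, 0.98, 0.0], [0.001, 0.0, -1.0]]
wrist_force: [-0.9, -0.6, 0.4]
opening: 0.0
grasp_force: 0.0
clock: 10.2
ee_pos: [492.2, 0.8, 220.5]
orientation: [[-0.979, -0.203, 0.001], [-0.203, 0.979, -0.0], [-0.0, -0.0, -1.0]]
wrist_force: [-0.0, 0.9, -1.1]
opening: 0.2
grasp_force: 0.0
tool shift mm [-56.7  -2.   70.6] pos [492.2   0.8 220.5] xang -168.3 q7 1.17 F [-0.   0.9 -1.1] T [ 0.1   0.01 -0.  ] t 10.2
top 183 [140.9 143.7 144.4 145.  145.6] [115.65135135  16.39324324 139.10675676] [110.25833333 -14.23333333 141.86666667]
side 214 [138.4 141.6 142.6 143.1 143.8] [110.70769231  13.57307692 139.98076923] [108.8752809  -16.47640449 136.64157303]
```

View pics/e.png

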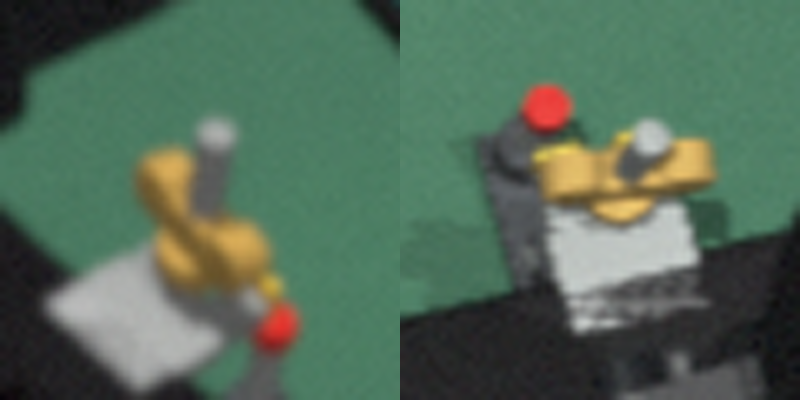

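The nut has risen by the expected 5.5 mm, with the blade top at about 143.5. The blade is nearly along the hinge, and the bolt is still upright. The closed fingers now go down behind the bolt on the case side.

```bash
python3 -m pendant '[[[-0.028,-0.002,0,0],[-0.028,0,0,0],[0,0,0.025,0],[0,0,0.025,0],[0,0,0.017,0],[0,0,0,0],[0,0,0,0]]]'; python3 -m pendant '[[[-0.003,0,0,0],[-0.003,0,0,0],[-0.003,0,0,0],[0,0,0,0]]]';  python3 - <<'E'
from h import *
s=ctrl.sense(); print(case(s['ee_pos']),s['wrist_force'].round(1))
E
```

```text
clock: 11.0
ee_pos: [548.1, 11.1, 153.5]
orientation: [[-0.979, -0.203, 0.0], [-0.203, 0.979, 0.001], [-0.0, 0.001, -1.0]]
wrist_force: [0.8, 0.1, 0.6]
opening: -0.3
grasp_force: 0.0
clock: 11.4
ee_pos: [557.1, 12.4, 154.0]
orientation: [[-0.979, -0.203, 0.002], [-0.203, 0.979, 0.0], [-0.002, -0.0, -1.0]]
wrist_force: [-0.5, 0.2, -0.0]
opening: -0.0
grasp_force: 0.0
[ 89.2   0.2 154. ] [-0.5  0.2 -0. ]
```

```bash
python3 -m pendant '[[[-0.002,0,0,0],[-0.002,0,0,0],[-0.002,0,0,0],[-0.002,0,0,0],[-0.002,0,0,0]]]'; python3 -m pendant '[[[-0.002,0,0,0],[-0.002,0,0,0],[-0.002,0,0,0],[-0.002,0,0,0],[-0.002,0,0,0]]]';  python3 - <<'E'
from h import *
s=ctrl.sense(); print(case(s['ee_pos']),s['wrist_force'].round(1))
E
```

```text
clock: 11.9
ee_pos: [565.9, 14.2, 153.3]
orientation: [[-0.979, -0.203, -0.001], [-0.203, 0.979, -0.0], [0.001, -0.0, -1.0]]
wrist_force: [-1.2, -0.3, 0.5]
opening: -0.3
grasp_force: 0.7
clock: 12.4
ee_pos: [575.7, 16.3, 153.3]
orientation: [[-0.979, -0.203, -0.0], [-0.203, 0.979, -0.0], [0.0, 0.0, -1.0]]
wrist_force: [-2.1, -0.1, -0.6]
opening: -0.0
grasp_force: 0.7
[108.3   0.2 153.3] [-2.1 -0.1 -0.6]
```

Run:
```python
import numpy as np
t=np.linspace(.13,1.10,21); r=np.interp(t,[.13,.8],[103.5,108])
x=112+r*np.sin(t)-5*np.cos(t)-11; z=50+r*np.cos(t)+5*np.sin(t)
for i in range(1,21): print(t[i].round(3),x[i].round(1),z[i].round(1),'row',(-(x[i]-x[i-1])/1000).round(4),(-(z[i]-z[i-1])/1000).round(4))
```

```text
0.178 114.5 153.1 row -0.0051 0.0002
0.227 119.6 152.6 row -0.0051 0.0005
0.276 124.6 151.9 row -0.005 0.0007
0.324 129.6 150.9 row -0.005 0.001
0.372 134.6 149.7 row -0.005 0.0012
0.421 139.5 148.3 row -0.0049 0.0014
0.47 144.4 146.6 row -0.0049 0.0017
0.518 149.2 144.7 row -0.0048 0.0019
0.566 153.9 142.5 row -0.0047 0.0022
0.615 158.5 140.1 row -0.0046 0.0024
0.664 163.0 137.4 row -0.0045 0.0026
0.712 167.4 134.6 row -0.0044 0.0029
0.761 171.6 131.5 row -0.0042 0.0031
0.809 175.7 128.2 row -0.0041 0.0033
0.858 179.4 124.4 row -0.0037 0.0037
0.906 182.9 120.6 row -0.0035 0.0039
0.954 186.2 116.5 row -0.0033 0.0041
1.003 189.4 112.3 row -0.0031 0.0042
1.051 192.3 107.9 row -0.0029 0.0044
1.1 195.0 103.4 row -0.0027 0.0045
```

```bash
python3 -m pendant '[[[-0.0061,0,0.0004,0],[-0.0051,0,0.0005,0],[-0.005,0,0.0007,0],[-0.005,0,0.001,0],[-0.005,0,0.0012,0],[-0.0049,0,0.0014,0]]]'; python3 -m pendant '[[[-0.0049,0,0.0017,0],[-0.0048,0,0.0019,0],[-0.0047,0,0.0022,0],[-0.0046,0,0.0024,0],[-0.0045,0,0.0026,0],[-0.0044,0,0.0029,0],[-0.0042,0,0.0031,0],[0,0,0,0]]]';  python3 - <<'E'
from h import *
s=ctrl.sense(); print(case(s['ee_pos']),s['wrist_force'].round(1))
T=grab('top');S=grab('side')
a=cv2.resize(S['image'][190:290,345:445],(400,400),interpolation=2);b=cv2.resize(T['image'][110:210,355:455],(400,400),interpolation=2)
cv2.imwrite('pics/g.png',np.hstack([a,b])[:,:,::-1])
E
```

```text
clock: 13.0
ee_pos: [606.7, 22.7, 148.1]
orientation: [[-0.979, -0.203, 0.0], [-0.203, 0.979, 0.0], [-0.0, -0.0, -1.0]]
wrist_force: [-0.5, 0.2, -0.4]
opening: 0.1
grasp_force: 0.6
clock: 13.8
ee_pos: [638.4, 29.4, 131.0]
orientation: [[-0.979, -0.203, 0.001], [-0.203, 0.979, 0.0], [-0.001, 0.0, -1.0]]
wrist_force: [1.2, -0.9, -0.5]
opening: -0.3
grasp_force: 0.0
[172.3   0.2 131. ] [ 1.2 -0.9 -0.5]
```

View pics/g.png

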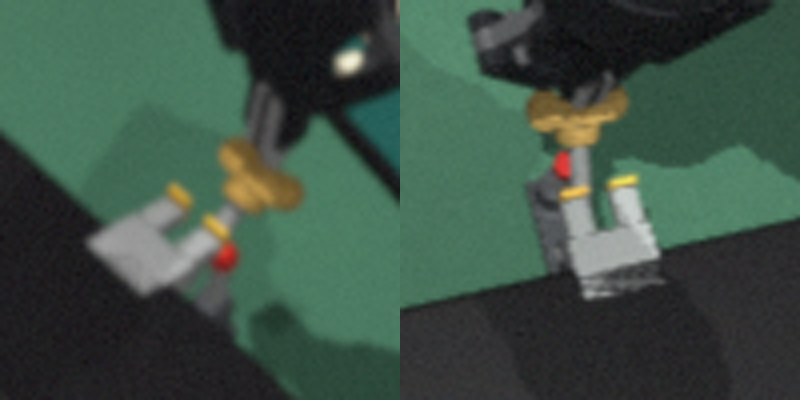

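The bolt has left the slot cleanly and leans at about 0.75 rad, with the nut past the lips. I'm approaching the pad in small steps while watching the force.

```bash
f(){ grep -E 'ee_pos|wrist_force'; }
python3 -m pendant '[[[-0.0021,0,0.0016,0],[-0.002,0,0.0017,0]]]'|f
python3 -m pendant '[[[-0.0019,0,0.0018,0],[-0.0018,0,0.0019,0]]]'|f
python3 -m pendant '[[[-0.0018,0,0.0019,0]]]'|f
python3 -m pendant '[[[-0.0017,0,0.002,0]]]'|f
```

```text
ee_pos: [641.8, 30.1, 128.4]
wrist_force: [-0.1, 0.5, 0.5]
ee_pos: [645.7, 30.9, 124.5]
wrist_force: [-0.1, -0.1, 0.8]
ee_pos: [647.5, 31.3, 122.5]
wrist_force: [-0.0, 0.5, 0.7]
ee_pos: [649.1, 31.6, 120.5]
wrist_force: [0.2, 0.3, 1.2]
```

```bash
f(){ grep -E 'ee_pos|wrist_force'; }
python3 -m pendant '[[[-0.0017,0,0.002,0]]]'|f
python3 -m pendant '[[[-0.0016,0,0.002,0]]]'|f
python3 -m pendant '[[[-0.0016,0,0.0021,0]]]'|f
python3 -m pendant '[[[-0.0008,0,0.001,0],[0,0,0,0]]]'|f
```

```text
ee_pos: [650.7, 31.9, 118.4]
wrist_force: [-1.1, 0.2, 0.7]
ee_pos: [652.2, 32.1, 116.4]
wrist_force: [-0.6, 0.1, 0.9]
ee_pos: [653.7, 32.5, 114.3]
wrist_force: [-0.5, 0.7, 1.1]
ee_pos: [654.2, 32.5, 113.1]
wrist_force: [-0.3, -0.2, -0.0]
```

```bash
f(){ grep -E 'ee_pos|wrist_force'; }
python3 -m pendant '[[[-0.0015,0,0.0021,0]]]'|f
python3 -m pendant '[[[-0.0008,0,0.0011,0]]]'|f
python3 -m pendant '[[[-0.0008,0,0.0011,0]]]'|f
python3 -m pendant '[[[-0.0007,0,0.0011,0]]]'|f
python3 -m pendant '[[[-0.0007,0,0.0011,0]]]'|f
```

```text
ee_pos: [655.5, 32.8, 111.3]
wrist_force: [-0.9, 0.4, 1.0]
ee_pos: [656.4, 33.0, 110.0]
wrist_force: [-0.6, 0.1, 0.2]
ee_pos: [657.2, 33.1, 109.0]
wrist_force: [-1.7, -0.3, 1.5]
ee_pos: [657.8, 33.3, 107.9]
wrist_force: [-1.1, 0.4, 2.6]
ee_pos: [658.5, 33.5, 106.9]
wrist_force: [-1.3, -0.5, 2.4]
```

```bash
f(){ grep -E 'ee_pos|wrist_force'; }
python3 -m pendant '[[[-0.0007,0,0.0011,0]]]'|f
python3 -m pendant '[[[-0.0006,0,0.0009,0],[0,0,0,0]]]'|f
```

```text
ee_pos: [659.2, 33.6, 105.9]
wrist_force: [-2.1, -0.5, 2.2]
ee_pos: [659.8, 33.7, 104.9]
wrist_force: [-2.5, -0.2, 3.0]
```

```bash
f(){ grep -E 'ee_pos|wrist_force'; }
python3 -m pendant '[[[-0.0006,0,0.0009,0],[0,0,0,0]]]'|f
python3 -m pendant '[[[-0.0006,0,0.0009,0],[0,0,0,0]]]'|f; python3 -m pendant '[[[0,0,0,0],[0,0,0,0]]]'|f
```

```text
ee_pos: [660.3, 33.9, 104.0]
wrist_force: [-2.4, -1.0, 4.1]
ee_pos: [660.9, 34.0, 103.1]
wrist_force: [-4.5, -1.2, 4.6]
ee_pos: [660.9, 34.0, 103.1]
wrist_force: [-3.6, -1.0, 5.1]
```

```bash
f(){ grep -E 'ee_pos|wrist_force'; }
python3 -m pendant '[[[-0.0005,0,0.0007,0],[0,0,0,0],[0,0,0,0]]]'|f
python3 -m pendant '[[[0.001,0,-0.0015,0],[0.001,0,-0.0015,0],[0.001,0,-0.002,0],[0.002,0,-0.006,0],[0.002,0,-0.01,0],[0.0,0,-0.03,0],[0,0,-0.03,0],[0,0,-0.03,0]]]'|f
python3 -m pendant '[[[0.035,0,0,0],[0.035,0,0,0],[0.035,0,0,0],[0.035,0,0,0],[0.035,0,0,0],[0.02,0,0,0],[0,0,0,0],[0,0,0,0]]]'|f
python3 - <<'E'
from h import *
print(ctrl.sense()['clock'])
T=grab('top');S=grab('side')
a=cv2.resize(S['image'][190:290,345:445],(400,400),interpolation=2);b=cv2.resize(T['image'][110:210,355:455],(400,400),interpolation=2)
cv2.imwrite('pics/k.png',np.hstack([a,b])[:,:,::-1]); save(S,'s9')
E
```

```text
ee_pos: [661.4, 34.1, 102.3]
wrist_force: [-4.0, -0.9, 5.2]
ee_pos: [655.1, 32.9, 215.5]
wrist_force: [0.4, 0.3, 0.0]
ee_pos: [465.1, -6.8, 214.4]
wrist_force: [0.8, -0.5, -0.5]
18.3
```

View pics/k.png

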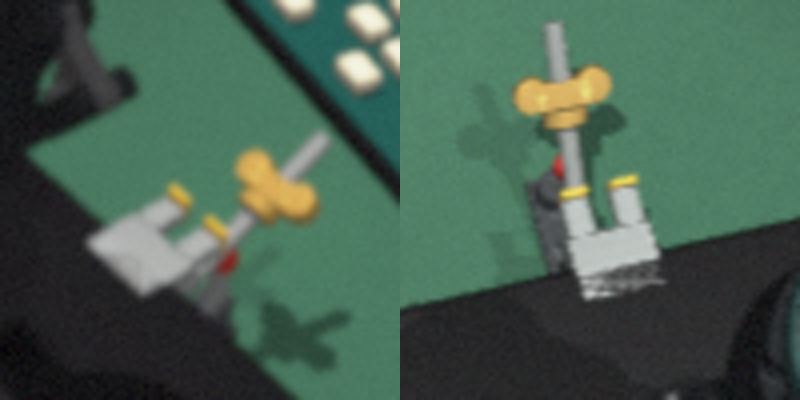

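View pics/s9.png

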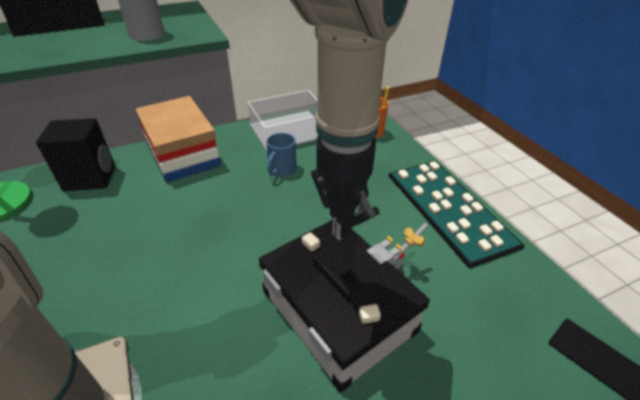

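The bolt lies on the red pad at (225,262) in the side crop, with the nut still on its thread. The tiles at (311,241) and (370,313) and the mug have not moved. I'm handing the job in.

```bash
python3 -c "
from plant import ctrl
print(ctrl.close_job())"
```

```text
the job is handed in; nothing more can be done
None
```

I handed the job in at about 18 s: the nut is loosened clear of the lips but still on its thread, the eyebolt was pressed onto its red pad with about 6 N near the tip and left lying there, and the tiles and mug look unmoved; the hand-in gave no verdict.

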